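Turn a clamped pipe tee upright in the V-block vice

ROBOT

A 7-joint arm with a two-finger parallel gripper is mounted at the origin on a cart in front of the work surface, level with it; the furniture and walls round the work are solid. World frame = base frame: x ahead of the robot, y to its left, z up, the work surface at z = 0. Lengths are in m, angles in rad, forces in N, time in s.
With the tool pointing down it reaches from about 0.35 to 0.9 m from the base axis. Payload 8.1 kg.
Tool frame: the origin (TCP) lies at the very end of the fingers, on their centre line; the grasp point (between the pads) lies 19 mm behind it; z points along the fingers, y is the line along which they close (so a half turn about z gives the same grasp; the last joint's range is limited). The gripper opens to 92 mm and grips with 3 to 60 N. Pads are 19 mm wide; open, the fingers measure 130 mm over their backs; the gripper's body (75 mm by 190 mm) begins 47 mm behind the grasp point.
Start: joints at [1.193, 0.434, 0.025, 1.573, -0.012, 1.134, -0.075], TCP at [0.17, -0.602, 0.227] pointing down, gripper open.
Joint ranges: [-2.62, 2.62], [-0.44, 2.09], [-1.27, 1.32], [0.08, 2.57], [-1.32, 4.46], [0.12, 2], [-2.74, 2.74]. Speed limits (rad/s): [2.22, 2.22, 3.01, 3.01, 3.14, 3.14, 3.14].

INTERFACE

Orientations are given as [roll, pitch, yaw] about the fixed x, y, z axes, in that order (R = Rz(yaw) Ry(pitch) Rx(roll)).
In Python, from workcell import bot, eyes, spotter gives the robot as it stands. The module is installed in compiled form; this text tells all that it offers.
- The arm moves only by the tool apply_moves, never from a script. Its argument "moves" is a list of rows, each an object with "claw": the opening, from 0 (shut) to 1 (fully open); "xyz": the shift along the tool's x, y, z in units of 30 mm (1.0 is 30 mm), a list of three; "delta_rot": the turn, a rotation vector about the tool's x, y, z in units of 6 degrees (1.0 is 6 degrees), a list of three. A call has 1 to 12 rows; each row shifts and turns the commanded pose from where the row before left it, along the tool's axes as they then stand; what a row does not reach is not made up. A row lasts 1/12 s, in which the tool goes at most 41.7 mm and 7.16 degrees, less where a joint would pass 70% of its speed; a pose out of reach is approached as far as the arm can. A call is refused whole if a number of a shift passes 1 or a number of a turn 1, either way. A call with a gripper value outside its range is refused whole. The fingers move at their own pace and stop on an object; "newtons" is the grip in N (left out, the last holds). Time passes only in rows, so rows that do not move let the fingers close. It gives the time, the measured TCP pose, the force, the opening and the grip force at its end, in the units of the state.
- bot.get_obs(): the state, without advancing time (a new reading comes with each control period).
- eyes.camera(name): name is "side" or "top"; returns the picture (420x560x3 uint8, red, green, blue); there is no depth.
- eyes.camera_model(name): a dict with "camera_matrix" (3x3 intrinsics, pixels), "camera_from_world" (4x4, takes a point from world to camera coordinates). Camera axes: x right, y down, z forward; pixel columns grow to the right and rows downward; lengths in m; the calibration is good to about 2 mm. A picture is of the moment at which its call begins. camera_model takes no time and is no camera call.
- bot.hand_in(): hands the job in; it is judged then, once.
Trained networks look in the newest picture that a camera, given by its name, has taken for a name from the list of things; names that differ only in an ending like _2 or _b are one class to them, and where a whole thing is asked for, a point or a joint stands for the part that bears it (a point fixed in the world has none). Each returns a list of dicts, best first, with "conf" (0 to 1); they miss things now and then, are a little off and sometimes report something else, mostly with a low value. They report only what shows in the picture. A call takes as long as a camera call.
- spotter.find_in(camera, target): "xy" ([column, row] in pixels, amid what is visible of it).
- spotter.outline_of(camera, target): "pixels" (420x560 bool, what is visible of it) and "xy" ([column, row] in pixels, amid what is visible of it).
The state is a dict: "time": time; "qpos": joint angles; "joint_velocities": joint speeds; "joint_torque": joint torques, N m; "position": TCP position; "eef_rot": TCP orientation; "ft_force": force on the tool from outside, world axes, zero at the start; "ft_torque": the same for the moment, N m; "grip_width": finger opening in m; "finger_force": force on a finger pad.
Only numpy, scipy, OpenCV 4.12 (cv2) and the standard library are available. Lean on these libraries where they do the work, as an engineer would, in place of code of your own. Each camera call takes 0.05 s, during which the arm holds its last target. There are 200 camera calls.

TASK

The steel pipe tee in the V-block vice is clamped with its open branch leaning over, and it must stand straight up so that it can be filled with rinse solution for a swab count. Back the clamp screw off just enough to free the tube, by less than half a turn, swing the branch straight up with the tube still lying in the V, then screw the clamp down firmly again. Leave everything else on the bench where it stands.

Things in the scene. Friction and masses are not known exactly. Their poses are not given: they have to be found in the camera images.
- vice: fixed grey baseplate 130x170x12 mm with a yoke for the clamp screw. Origin: centre of its underside. y: along the V, from the yoke (screw axis at x = 0, y = -56 mm) to the tee's branch (y about +55 mm); x: across the V, away from the robot; z up. The yoke spans x -52 to +52, y -73 to -39 mm; its top with the screw's boss is 130 mm high
- v_block: dark steel block with a 90-degree V, 150 mm long, 72 mm wide, fixed on the baseplate, top edges 57 mm above the worktop. Origin: on the axis of a tube lying in it, 58 mm above the worktop, midway along the baseplate; y axis up, z axis along the V towards the yoke
- tee: stainless pipe tee, about 0.6 kg, loose but clamped in the V: a straight run of 38 mm diameter, 190 mm long over capped 50 mm end flanges (8 mm clear of the V-block's ends), and an open branch square to it. Origin: where the two axes cross. y axis: out along the branch; z axis: along the run towards the yoke. Once eased it turns about z against slight friction and stays at the angle it is left
- branch_mouth (a point): centre of the open mouth of the branch, 90 mm from the run's axis; axes as the tee's. The branch is a plain tube of 28 mm diameter from 26 mm out to the mouth. At the start it leans 0.5 to 0.85 rad from upright to the vice's -x side, towards the robot; with the clamp eased 2 to 3 N at it turn the tee
- handle_bar (a point): centre of the black T-handle on top of the clamp screw, about 162 mm above the worktop: a flat-sided bar 84 mm long (x axis), 16 mm thick (y axis), 20 mm high (z, up), 20 mm clear above the yoke. Counter-clockwise from above loosens, and it rises 12 mm a turn; clockwise tightens. It takes 0.25 N m and stays where it is left; turn about 1.5 rad a grip at most
- spindle: steel screw through the yoke under the handle; it rises and sinks with it. Tight at the start, its pad lets go after 0.6 to 1.1 rad of loosening. Tightened again, the pad's force grows evenly from first touch; it is firm from 0.7 rad past the touch, and 1.6 rad past it the screw comes up solid (torque jumps well over 0.6 N m). Origin: its lower end, on the axis
- pad: steel pressure pad 34x26x9 mm under the screw, on a stiff short spring; it presses down on the run and does not turn. Origin: centre of its underside, 77 mm above the worktop when it rests on the tube; z up
- beaker: bystander: clear glass beaker, 81 mm across, 86 mm high, behind and left of the vice. Origin: centre of its underside
- tube_rack: bystander: yellow moulded tube rack, 222x78x117 mm, behind the vice. Origin: centre of its underside
- tip_box: bystander: blue and clear box of pipette tips, 103x69x66 mm, right of the vice near the front edge. Origin: centre of its underside
- spray_bottle: bystander: teal spray bottle, 260 mm high, far to the right. Origin: centre of its underside
- cup_1: bystander: small lidded plastic sample cup, 59 mm across, 45 mm high, behind the vice. Origin: centre of its underside
- clear_strip: bystander: flat clear pack of swabs, 26x95x8 mm, to the right. Origin: centre of its underside
- marker: bystander: felt marker lying flat, 125 mm long, left of the vice beside the refrigerator. Origin: centre of its underside
- petri_1: bystander: closed petri dish, 63 mm across, 15 mm high, to the right near the front edge. Origin: centre of its underside

How it is judged:
By the outcome, as a careful person would: the job done as asked, in the order asked, and still so for the second after the job is handed in, with the robot touching nothing.
It also fails if it takes over 72 s, if anything falls off the work surface, if the arm or the gripper's body presses on something with over 40 N, if the wrist force passes 120 N, or if a joint passes its speed limit or range.

## Working session

There is one attempt and no reset: what is moved stays moved. The work goes in short steps, Python scripts to look and compute and a tool call to move; the robot and the scene stay as the last step left them, time stands still between calls to the robot, and variables do not carry over. Pictures are saved under pics/ and viewed, at most 10 in all, crops included, and the job is handed in when it is done.

Besides the shell and the picture viewer there is one more tool, called after "Request:" in YAML: its name, and indented under it one key for each argument. apply_moves: Moves the arm, as the interface text tells. Its arguments: {"type":"object","properties":{"moves":{"type":"array"},"newtons":{"type":"number"}},"required":["moves"]}

```bash
mkdir -p pics; cat > h.py <<'E'
import numpy as np, cv2
from workcell import bot, eyes, spotter
def proj(n,P):
    m=eyes.camera_model(n);K=np.array(m["camera_matrix"]);T=np.array(m["camera_from_world"])
    c=T[:3,:3]@np.array(P,float)+T[:3,3];p=K@c;return p[:2]/p[2]
def ray(n,xy):
    m=eyes.camera_model(n);K=np.array(m["camera_matrix"]);T=np.array(m["camera_from_world"])
    d=T[:3,:3].T@np.linalg.inv(K)@np.array([*xy,1.]);o=-T[:3,:3].T@T[:3,3];return o,d/np.linalg.norm(d)
def atz(n,xy,z):
    o,d=ray(n,xy);return o+d*(z-o[2])/d[2]
def tri(xa,xb):
    o1,d1=ray("side",xa);o2,d2=ray("top",xb)
    s=np.linalg.lstsq(np.c_[d1,-d2],o2-o1,rcond=None)[0]
    a=o1+d1*s[0];b=o2+d2*s[1];return (a+b)/2,np.linalg.norm(a-b)
E
python3 - <<'E'
from h import *
np.set_printoptions(precision=4,suppress=True)
for n in("side","top"):
    im=eyes.camera(n);cv2.imwrite(f"pics/{n}0.png",im[...,::-1])
    print(n,ray(n,(280,210)))
    for t in("vice","handle_bar","branch_mouth","v_block","tee","pad"):
        r=spotter.find_in(n,t)
        print(n,t,[(np.round(x["xy"],1),round(x["conf"],2)) for x in r[:2]])
o=bot.get_obs();print(o)
E
```

```text
side (array([0.2074, 0.6427, 0.4848]), array([ 0.3173, -0.8759, -0.3635]))
side vice [(array([309.3, 243.2]), 0.67)]
side handle_bar [(array([310.9, 193. ]), 0.68)]
side branch_mouth [(array([278.7, 240.1]), 0.79), (array([183.8, 273.1]), 0.25)]
side v_block [(array([287.6, 253.4]), 0.94)]
side tee [(array([274.1, 238.1]), 0.92)]
side pad []
top (array([ 0.2584, -0.2382,  1.3734]), array([ 0.2187, -0.0061, -0.9758]))
top vice [(array([279.8, 240.9]), 0.74), (array([291.5, 239.9]), 0.44)]
top handle_bar [(array([292., 239.]), 0.7), (array([286.8, 149.2]), 0.7)]
top branch_mouth [(array([263.1, 228.1]), 0.92)]
top v_block [(array([270.4, 237.5]), 0.69)]
top tee [(array([262.2, 227. ]), 0.74)]
top pad []
{'time': 0.7, 'qpos': array([ 1.1934,  0.4345,  0.025 ,  1.5732, -0.0116,  1.134 , -0.0751]), 'joint_velocities': array([ 0.0014,  0.0001,  0.0003, -0.001 ,  0.001 ,  0.0012,  0.0021]), 'joint_torque': array([  0.    , -66.7501,   0.9839, -31.4762,  -0.0607,   0.0324,
         0.    ]), 'position': array([ 0.1695, -0.6016,  0.2268]), 'eef_rot': array([ 3.1416, -0.    ,  0.2747]), 'ft_force': array([-0.1547,  0.3564, -0.59  ]), 'ft_torque': array([ 0.0251,  0.0715, -0.0408]), 'finger_force': 0.0, 'grip_width': 0.09193764185609436}
```

View pics/side0.png

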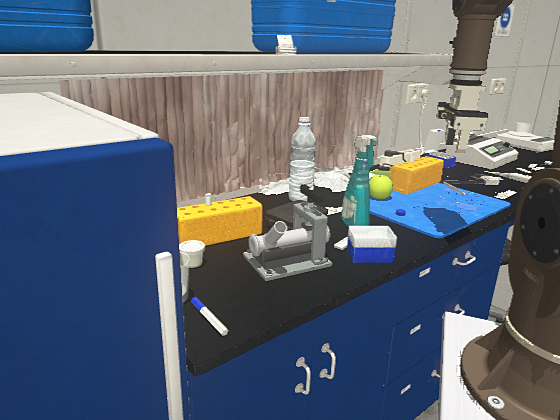

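View pics/top0.png

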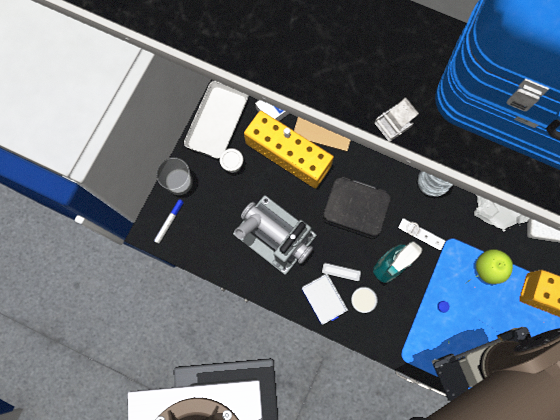

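Side view: the vice is at about (290,245), with the tee's mouth at (280,228) and the handle at (311,190). Top view: the vice is at (275,235), the branch at (243,225) and the yoke at (295,240). I'll enlarge both and outline the parts.

```bash
python3 - <<'E'
from h import *
np.set_printoptions(precision=4,suppress=True)
for n in ("side","top"):
    for t in("handle_bar","v_block","tee","vice"):
        r=spotter.outline_of(n,t)
        for x in r[:2]:
            m=x["pixels"].astype(np.uint8);ys,xs=np.nonzero(m)
            print(n,t,round(x["conf"],2),np.round(x["xy"],1),m.sum(),cv2.minAreaRect(np.c_[xs,ys].astype(np.float32)))
a=cv2.imread("pics/side0.png")[175:290,235:345];b=cv2.imread("pics/top0.png")[190:280,225:325]
f=lambda i:cv2.resize(i,(400,400*i.shape[0]//i.shape[1]),interpolation=cv2.INTER_CUBIC)
a=f(a);b=f(b);b=cv2.copyMakeBorder(b,0,a.shape[0]-b.shape[0],0,0,cv2.BORDER_CONSTANT)
cv2.imwrite("pics/z0.png",np.hstack([a,b]))
for z in (.0,.058,.162): print(z,atz("top",(295,237),z))
E
```

```text
side handle_bar 0.83 [310.5 192.9] 223 ((310.39703369140625, 194.33822631835938), (24.009801864624023, 11.833402633666992), 30.963754653930664)
side handle_bar 0.57 [308.  244.6] 2418 ((300.4139404296875, 243.23275756835938), (74.80169677734375, 101.90311431884766), 40.38935089111328)
side v_block 0.73 [308.2 244.1] 2412 ((300.3891296386719, 243.30242919921875), (74.7407455444336, 101.77271270751953), 40.46222686767578)
side v_block 0.71 [290.  253.6] 1063 ((283.4398498535156, 255.31661987304688), (20.180404663085938, 58.817623138427734), 78.95905303955078)
side tee 0.92 [276.1 237.2] 1145 ((287.2707214355469, 233.76341247558594), (28.845170974731445, 81.92587280273438), 77.90524291992188)
side vice 0.71 [308.9 242.1] 2456 ((300.2325439453125, 243.17811584472656), (75.09748840332031, 101.79269409179688), 40.815086364746094)
side vice 0.69 [286.3 253.1] 996 ((282.9422912597656, 255.2115478515625), (19.21938133239746, 57.854251861572266), 78.69007110595703)
top handle_bar 0.78 [291.  235.8] 269 ((292.1341552734375, 237.2073211669922), (7.652514457702637, 37.01318359375), 38.65980911254883)
top handle_bar 0.3 [280.8 239.9] 1667 ((275.3945617675781, 234.33242797851562), (65.58114624023438, 53.597145080566406), 36.02737808227539)
top v_block 0.7 [362.5 299.7] 548 ((363.5, 299.5), (25.0, 25.0), 90.0)
top v_block 0.55 [266.  231.7] 622 ((274.5961608886719, 233.01922607421875), (62.18342208862305, 31.574092864990234), 37.87498474121094)
top tee 0.72 [263.4 228.9] 1123 ((269.861083984375, 239.30502319335938), (77.97859191894531, 35.288265228271484), 37.66562271118164)
top vice 0.88 [280.9 239.6] 1585 ((275.22821044921875, 234.17343139648438), (65.22159576416016, 52.1645393371582), 37.23483657836914)
top vice 0.41 [291.5 239.8] 308 ((291.7730407714844, 237.32081604003906), (8.633709907531738, 37.963539123535156), 38.290164947509766)
0.0 [ 0.4924 -0.279   0.    ]
0.058 [ 0.4825 -0.2773  0.058 ]
0.162 [ 0.4648 -0.2742  0.162 ]
```

View pics/z0.png

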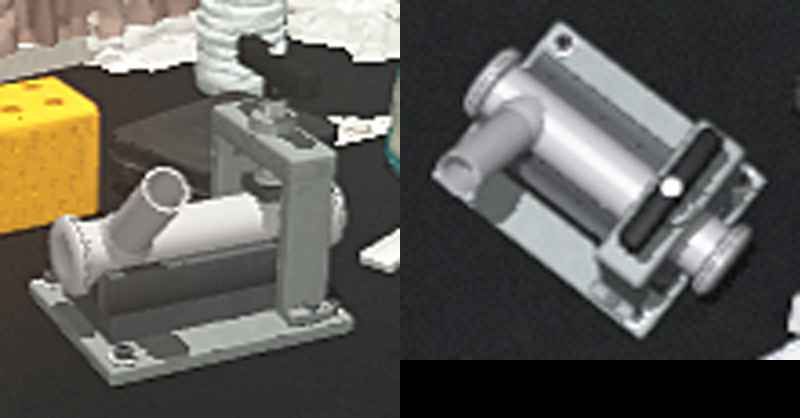

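The crops show the bar lying parallel to the yoke, across the V. Its top-image ends are at about (303,224) and (282.5,251). The baseplate corners are clear, and the mouth is at about (240.5,233) in top and (280.4,226.7) in side.

```bash
python3 - <<'E'
from h import *
np.set_printoptions(precision=4,suppress=True)
px=[(263.75,195.5),(316.25,236.25),(285.75,274.25),(233.75,234.5)]
C=np.array([atz("top",p,.012) for p in px])[:,:2]
L=np.array([[.065,.085],[.065,-.085],[-.065,-.085],[-.065,.085]])
c=C.mean(0);H=(L).T@(C-c);U,S,V=np.linalg.svd(H);R=V.T@U.T
yaw=np.arctan2(R[1,0],R[0,0]);print("vice",c,yaw,"res",C-c-L@R.T)
hx=c+R@[0,-.056];print("screw axis",hx)
e=[atz("top",p,.172) for p in [(303,223.75),(282.5,250.75)]]
print("handle ends",e,np.linalg.norm(e[0]-e[1]),(e[0]+e[1])/2,np.arctan2(*(e[0]-e[1])[1::-1]))
print("handle tri",tri((310.5,192.9),(292,237)))
M,r=tri((280.4,226.7),(240.5,233.5));l=R.T@(M[:2]-c);print("mouth",M,r,"vice frame",l,M[2],np.arctan2(-l[0],M[2]-.058),np.hypot(l[0],M[2]-.058))
for n in("top","side"):
  for th in(.5,.6,.7,.8):
    w=c+R@[-.09*np.sin(th),.055];print(n,th,proj(n,[*w,.058+.09*np.cos(th)]))
  print(proj(n,[*hx,.172]))
E
```

```text
vice [ 0.5004 -0.2281] -0.7459473800185027 res [[-0.0005  0.0016]
 [-0.0028  0.0021]
 [ 0.0035 -0.0008]
 [-0.0002 -0.0029]]
screw axis [ 0.4624 -0.2692]
handle ends [array([ 0.4916, -0.2945,  0.172 ]), array([ 0.4346, -0.2434,  0.172 ])] 0.07655370275843273 [ 0.4631 -0.269   0.172 ] -0.7307139856074789
handle tri (array([ 0.4652, -0.2676,  0.1604]), np.float64(0.0007913206380530912))
mouth [ 0.4918 -0.1491  0.1191] 0.0008925300877173724 vice frame [-0.0599  0.0522] 0.11908580044948758 0.7753972320756906 0.0855372076068546
top 0.5 [243.3705 225.5869]
top 0.6 [241.4595 228.5393]
top 0.7 [239.7225 231.3638]
top 0.8 [238.1783 234.0283]
[292.9266 237.501 ]
side 0.5 [276.047  216.2047]
side 0.6 [277.6178 219.5691]
side 0.7 [279.0857 223.2086]
side 0.8 [280.4311 227.0818]
[312.0307 187.979 ]
```

```bash
cat >> h.py <<'E'
from scipy.spatial.transform import Rotation as Ro
def go(P):
    o=bot.get_obs();R=Ro.from_euler("xyz",o["eef_rot"]).as_matrix()
    d=R.T@(np.array(P)-o["position"])/.03;print("total units",np.round(d,2),"pos",np.round(o["position"],4),"rpy",np.round(o["eef_rot"],4))
E
python3 - <<'E'
from h import *
print(atz("top",(400,258),.2),atz("top",(385,268),.2),atz("top",(325,300),.066))
go([.463,-.269,.23])
E
```

```text
[ 0.39285679 -0.49528914  0.2       ] [ 0.37412251 -0.46028827  0.2       ] [ 0.32401505 -0.33443954  0.066     ]
total units [12.42 -8.02 -0.11] pos [ 0.1696 -0.6016  0.2268] rpy [3.1415 0.     0.2747]
```

Request:
apply_moves:
  moves:
    - {"claw": 1, "xyz": [0, 0, -1], "delta_rot": [0, 0, 0]}
    - {"claw": 1, "xyz": [0, 0, -1], "delta_rot": [0, 0, 0]}
    - {"claw": 1, "xyz": [0, 0, -1], "delta_rot": [0, 0, 0]}
    - {"claw": 1, "xyz": [0, 0, -1], "delta_rot": [0, 0, 0]}
    - {"claw": 1, "xyz": [0.83, -0.53, 0], "delta_rot": [0, 0, 0]}
    - {"claw": 1, "xyz": [0.83, -0.53, 0], "delta_rot": [0, 0, 0]}
    - {"claw": 1, "xyz": [0.83, -0.53, 0], "delta_rot": [0, 0, 0]}
    - {"claw": 1, "xyz": [0.83, -0.53, 0], "delta_rot": [0, 0, 0]}
    - {"claw": 1, "xyz": [0.83, -0.53, 0], "delta_rot": [0, 0, 0]}
    - {"claw": 1, "xyz": [0.83, -0.53, 0], "delta_rot": [0, 0, 0]}
    - {"claw": 1, "xyz": [0.83, -0.53, 0], "delta_rot": [0, 0, 0]}
    - {"claw": 1, "xyz": [0.83, -0.53, 0], "delta_rot": [0, 0, 0]}

```text
time: 2.1
position: [0.3275, -0.4239, 0.3469]
eef_rot: [3.141, -0.0, 0.275]
ft_force: [-0.5, -0.7, 0.2]
grip_width: 0.0917
finger_force: 0.0
```

Request:
apply_moves:
  moves:
    - {"claw": 1, "xyz": [0.83, -0.53, 0], "delta_rot": [0, 0, 0]}
    - {"claw": 1, "xyz": [0.83, -0.53, 0], "delta_rot": [0, 0, 0]}
    - {"claw": 1, "xyz": [0.83, -0.53, 0], "delta_rot": [0, 0, 0]}
    - {"claw": 1, "xyz": [0.83, -0.53, 0], "delta_rot": [0, 0, 0]}
    - {"claw": 1, "xyz": [0.83, -0.53, 0], "delta_rot": [0, 0, 0]}
    - {"claw": 1, "xyz": [0.83, -0.53, 0], "delta_rot": [0, 0, 0]}
    - {"claw": 1, "xyz": [0.83, -0.53, 0], "delta_rot": [0, 0, 0]}

```text
time: 2.68
position: [0.4651, -0.2695, 0.3469]
eef_rot: [3.141, -0.0, 0.275]
ft_force: [-0.1, -0.2, 0.3]
grip_width: 0.0917
finger_force: 0.0
```

Request:
apply_moves:
  moves:
    - {"claw": 1, "xyz": [0, 0, 0], "delta_rot": [0, 0, 0.97]}
    - {"claw": 1, "xyz": [0, 0, 0], "delta_rot": [0, 0, 0.97]}
    - {"claw": 1, "xyz": [0, 0, 0], "delta_rot": [0, 0, 0.97]}
    - {"claw": 1, "xyz": [0, 0, 0], "delta_rot": [0, 0, 0.97]}
    - {"claw": 1, "xyz": [0, 0, 0], "delta_rot": [0, 0, 0.97]}
    - {"claw": 1, "xyz": [0, 0, 0], "delta_rot": [0, 0, 0.97]}
    - {"claw": 1, "xyz": [0, 0, 0], "delta_rot": [0, 0, 0.97]}
    - {"claw": 1, "xyz": [0, 0, 0], "delta_rot": [0, 0, 0.97]}
    - {"claw": 1, "xyz": [0, 0, 0], "delta_rot": [0, 0, 0.97]}
    - {"claw": 1, "xyz": [0, 0, 0], "delta_rot": [0, 0, 0.97]}
    - {"claw": 1, "xyz": [0, 0, 0], "delta_rot": [0, 0, 0]}
    - {"claw": 1, "xyz": [0, 0, 0], "delta_rot": [0, 0, 0]}

```text
time: 3.68
position: [0.4644, -0.2706, 0.3468]
eef_rot: [3.142, -0.0, -0.738]
ft_force: [0.1, 0.5, 0.3]
grip_width: 0.0921
finger_force: 0.0
```

```bash
python3 - <<'E'
from h import *
go([.463,-.269,.145]);print(bot.get_obs()["qpos"].round(3))
E
```

```text
total units [-0.07 -0.01  6.73] pos [ 0.4644 -0.2706  0.3468] rpy [ 3.1415e+00 -2.0000e-04 -7.3780e-01]
[ 0.486  0.218 -0.073  1.586  0.016  1.337 -1.897]
```

Request:
apply_moves:
  moves:
    - {"claw": 1, "xyz": [-0.07, 0, 1], "delta_rot": [0, 0, 0]}
    - {"claw": 1, "xyz": [0, 0, 1], "delta_rot": [0, 0, 0]}
    - {"claw": 1, "xyz": [0, 0, 1], "delta_rot": [0, 0, 0]}
    - {"claw": 1, "xyz": [0, 0, 1], "delta_rot": [0, 0, 0]}
    - {"claw": 1, "xyz": [0, 0, 0.9], "delta_rot": [0, 0, 0]}
    - {"claw": 1, "xyz": [0, 0, 0.8], "delta_rot": [0, 0, 0]}
    - {"claw": 1, "xyz": [0, 0, 0.6], "delta_rot": [0, 0, 0]}
    - {"claw": 1, "xyz": [0, 0, 0.4], "delta_rot": [0, 0, 0]}
    - {"claw": 1, "xyz": [0, 0, 0], "delta_rot": [0, 0, 0]}
    - {"claw": 0.4, "xyz": [0, 0, 0], "delta_rot": [0, 0, 0]}

```text
time: 4.52
position: [0.4626, -0.2692, 0.1456]
eef_rot: [3.141, 0.001, -0.739]
ft_force: [-0.5, -0.5, 0.6]
grip_width: 0.0887
finger_force: 0.0
```

Request:
apply_moves:
  moves:
    - {"claw": 0.25, "xyz": [0, 0, 0], "delta_rot": [0, 0, 0]}
    - {"claw": 0.1, "xyz": [0, 0, 0], "delta_rot": [0, 0, 0]}
    - {"claw": 0, "xyz": [0, 0, 0], "delta_rot": [0, 0, 0]}
    - {"claw": 0, "xyz": [0, 0, 0], "delta_rot": [0, 0, 0]}
    - {"claw": 0, "xyz": [0, 0, 0], "delta_rot": [0, 0, 0]}
    - {"claw": 0, "xyz": [0, 0, 0], "delta_rot": [0, 0, 0]}
    - {"claw": 0, "xyz": [0, 0, 0], "delta_rot": [0, 0, 0]}
    - {"claw": 0, "xyz": [0, 0, 0], "delta_rot": [0, 0, 0]}
  newtons: 25

```text
time: 5.18
position: [0.4628, -0.2693, 0.1458]
eef_rot: [3.142, -0.0, -0.741]
ft_force: [-0.6, -0.0, -0.8]
grip_width: 0.0367
finger_force: 0.0
```

```bash
python3 - <<'E'
from h import *
o=bot.get_obs();print(o)
for n in("side","top"):
    im=eyes.camera(n);cv2.imwrite(f"pics/{n}1.png",im[...,::-1])
a=cv2.imread("pics/side1.png")[130:290,220:380];b=cv2.imread("pics/top1.png")[160:300,210:350]
cv2.imwrite("pics/z1.png",np.hstack([cv2.resize(i,(400,400),interpolation=cv2.INTER_CUBIC) for i in(a,b)]))
E
```

```text
{'time': 5.1833, 'qpos': array([ 0.48924325,  0.37943388, -0.08160561,  1.886303  ,  0.03933255,
        0.87736727, -1.92349241]), 'joint_velocities': array([-0.0003187 ,  0.00223942,  0.00015857, -0.00018374, -0.00057353,
       -0.00194782,  0.00012909]), 'joint_torque': array([ 3.54366588e-03, -5.79802465e+01, -4.30342108e-01, -2.68366724e+01,
        8.43499554e-03, -8.65778094e-02,  1.86257523e-03]), 'position': array([ 0.46281157, -0.26925782,  0.14576786]), 'eef_rot': array([ 3.14155133e+00, -2.91924477e-05, -7.40967156e-01]), 'ft_force': array([-0.57822342, -0.03911876, -0.80397239]), 'ft_torque': array([ 0.11319584,  0.02196109, -0.06375463]), 'finger_force': 0.0, 'grip_width': 0.03669257442933972}
```

View pics/z1.png

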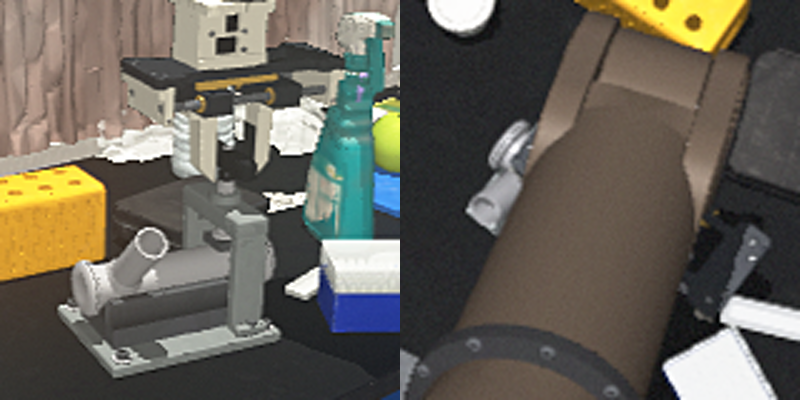

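The fingers straddle the bar centrally in the side view, at about (235,150) in the crop. They are still closing, so I'll finish the grip.

Request:
apply_moves:
  moves:
    - {"claw": 0, "xyz": [0, 0, 0], "delta_rot": [0, 0, 0]}
    - {"claw": 0, "xyz": [0, 0, 0], "delta_rot": [0, 0, 0]}
    - {"claw": 0, "xyz": [0, 0, 0], "delta_rot": [0, 0, 0]}
    - {"claw": 0, "xyz": [0, 0, 0], "delta_rot": [0, 0, 0]}
    - {"claw": 0, "xyz": [0, 0, 0], "delta_rot": [0, 0, 0]}
    - {"claw": 0, "xyz": [0, 0, 0], "delta_rot": [0, 0, 0]}

```text
time: 5.78
position: [0.4641, -0.2679, 0.1458]
eef_rot: [-3.14, -0.0, -0.74]
ft_force: [3.3, 4.0, -3.4]
grip_width: 0.0157
finger_force: 25.0
```

Request:
apply_moves:
  moves:
    - {"claw": 0, "xyz": [0, -0.06, 0], "delta_rot": [0, 0, 0]}
    - {"claw": 0, "xyz": [0, 0, -0.007], "delta_rot": [0, 0, -0.9]}
    - {"claw": 0, "xyz": [0, 0, -0.007], "delta_rot": [0, 0, -0.9]}
    - {"claw": 0, "xyz": [0, 0, -0.007], "delta_rot": [0, 0, -0.9]}
    - {"claw": 0, "xyz": [0, 0, -0.007], "delta_rot": [0, 0, -0.9]}
    - {"claw": 0, "xyz": [0, 0, -0.007], "delta_rot": [0, 0, -0.9]}
    - {"claw": 0, "xyz": [0, 0, -0.007], "delta_rot": [0, 0, -0.9]}
    - {"claw": 0, "xyz": [0, 0, 0], "delta_rot": [0, 0, 0]}
    - {"claw": 0, "xyz": [0, 0, 0], "delta_rot": [0, 0, 0]}

```text
time: 6.53
position: [0.4641, -0.2679, 0.1468]
eef_rot: [-3.141, -0.0, -0.178]
ft_force: [1.4, 0.8, -4.0]
grip_width: 0.0157
finger_force: 25.0
```

```bash
python3 - <<'E'
from h import *
o=bot.get_obs();print(o["ft_force"],o["ft_torque"],o["position"],o["eef_rot"],o["qpos"],o["finger_force"])
E
```

```text
[ 1.39069187  0.79658229 -3.95451123] [ 0.09362777 -0.47679603  0.22152569] [ 0.46414471 -0.26785835  0.14677581] [-3.14136200e+00 -5.52085477e-05 -1.77956876e-01] [ 0.5857973   0.38813599 -0.21311046  1.87559177  0.10301944  0.88841258
 -1.42574675] 25.02640664577484
```

Request:
apply_moves:
  moves:
    - {"claw": 0, "xyz": [0, 0, -0.007], "delta_rot": [0, 0, -0.9]}
    - {"claw": 0, "xyz": [0, 0, -0.007], "delta_rot": [0, 0, -0.9]}
    - {"claw": 0, "xyz": [0, 0, -0.007], "delta_rot": [0, 0, -0.9]}
    - {"claw": 0, "xyz": [0, 0, -0.007], "delta_rot": [0, 0, -0.9]}
    - {"claw": 0, "xyz": [0, 0, -0.007], "delta_rot": [0, 0, -0.9]}
    - {"claw": 0, "xyz": [0, 0, -0.007], "delta_rot": [0, 0, -0.9]}
    - {"claw": 0, "xyz": [0, 0, -0.007], "delta_rot": [0, 0, -0.9]}
    - {"claw": 0, "xyz": [0, 0, 0], "delta_rot": [0, 0, 0]}
    - {"claw": 0, "xyz": [0, 0, 0], "delta_rot": [0, 0, 0]}

```text
time: 7.28
position: [0.4641, -0.2679, 0.148]
eef_rot: [-3.141, -0.0, 0.48]
ft_force: [4.2, -0.2, -9.4]
grip_width: 0.0159
finger_force: 25.0
```

```bash
python3 - <<'E'
from h import *
o=bot.get_obs();print(o["ft_force"],o["ft_torque"],o["position"],o["eef_rot"],o["qpos"],o["finger_force"])
E
```

```text
[ 4.21389865 -0.17097099 -9.37890246] [-0.12415836 -0.96968001  0.28257518] [ 0.46409664 -0.26786362  0.14803184] [-3.14129516e+00 -1.16495601e-04  4.79646517e-01] [ 0.70025689  0.40380244 -0.36566627  1.86453152  0.1791959   0.90538871
 -0.84081915] 25.02090096473694
```

Request:
apply_moves:
  moves:
    - {"claw": 0.2, "xyz": [0, 0, 0], "delta_rot": [0, 0, 0]}
    - {"claw": 0.5, "xyz": [0, 0, 0], "delta_rot": [0, 0, 0]}
    - {"claw": 0.7, "xyz": [0, 0, 0], "delta_rot": [0, 0, 0]}
    - {"claw": 0.7, "xyz": [0, 0, 0], "delta_rot": [0, 0, 0]}
    - {"claw": 1, "xyz": [0, 0, -0.5], "delta_rot": [0, 0, 0]}
    - {"claw": 1, "xyz": [0, 0, -1], "delta_rot": [0, 0, 0]}
    - {"claw": 1, "xyz": [0, 0, -1], "delta_rot": [0, 0, 0]}
    - {"claw": 1, "xyz": [0, 0, -1], "delta_rot": [0, 0, -0.8]}
    - {"claw": 1, "xyz": [0, 0, 0], "delta_rot": [0, 0, -0.8]}
    - {"claw": 1, "xyz": [0, 0, 0], "delta_rot": [0, 0, -0.9]}
    - {"claw": 1, "xyz": [0, 0, 0], "delta_rot": [0, 0, -0.83]}
    - {"claw": 1, "xyz": [0, 0, 0], "delta_rot": [0, 0, 0]}

```text
time: 8.28
position: [0.4639, -0.2681, 0.2538]
eef_rot: [3.141, 0.0, 0.836]
ft_force: [-0.1, -0.4, 0.8]
grip_width: 0.0868
finger_force: 0.0
```

```bash
python3 - <<'E'
from h import *
go([.4949,-.1455,.25])
E
```

```text
total units [ 3.73 -1.97  0.13] pos [ 0.4639 -0.2681  0.2538] rpy [3.1411e+00 2.0000e-04 8.3600e-01]
```

Request:
apply_moves:
  moves:
    - {"claw": 1, "xyz": [0.75, -0.4, 0], "delta_rot": [0, 0, 0.07]}
    - {"claw": 1, "xyz": [0.75, -0.4, 0], "delta_rot": [0, 0, 0]}
    - {"claw": 1, "xyz": [0.75, -0.4, 0], "delta_rot": [0, 0, 0]}
    - {"claw": 1, "xyz": [0.75, -0.4, 0], "delta_rot": [0, 0, 0]}
    - {"claw": 1, "xyz": [0.75, -0.37, 0], "delta_rot": [0, 0, 0]}
    - {"claw": 1, "xyz": [0, 0, 0.8], "delta_rot": [0, 0, 0]}
    - {"claw": 1, "xyz": [0, 0, 0.8], "delta_rot": [0, 0, 0]}
    - {"claw": 1, "xyz": [0, 0, 0.8], "delta_rot": [0, 0, 0]}
    - {"claw": 1, "xyz": [0, 0, 0], "delta_rot": [0, 0, 0]}

```text
time: 9.03
position: [0.4939, -0.1448, 0.1776]
eef_rot: [-3.136, 0.004, 0.823]
ft_force: [-0.5, -0.2, 1.4]
grip_width: 0.0916
finger_force: 0.0
```

```bash
python3 - <<'E'
from h import *
go([.4949,-.1455,.108])
im=eyes.camera("side");cv2.imwrite("pics/s2.png",cv2.resize(im[130:290,180:380,::-1],(750,600),interpolation=cv2.INTER_CUBIC))
E
```

```text
total units [0.01 0.05 2.32] pos [ 0.4939 -0.1448  0.1776] rpy [-3.1358  0.0035  0.8225]
```

View pics/s2.png

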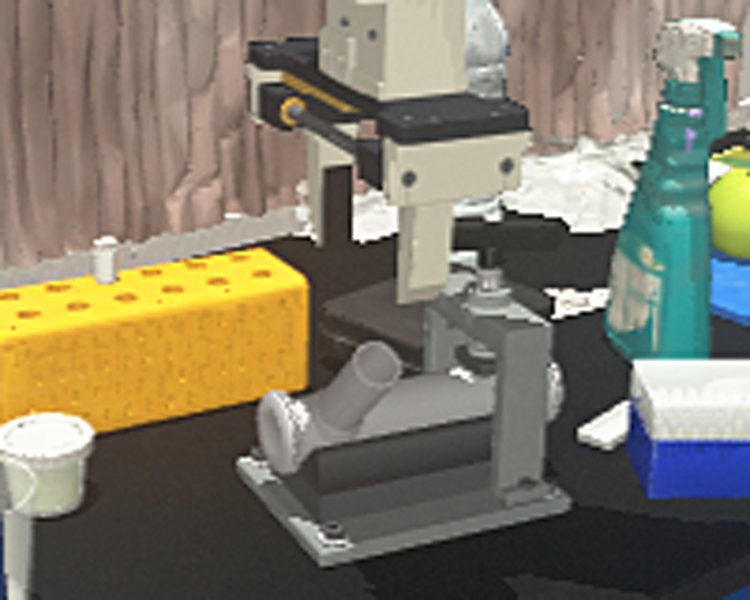

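The fingers straddle the leaning mouth, which is at about (380,360) in the crop. I'll descend, then push slowly towards +x of the vice.

Request:
apply_moves:
  moves:
    - {"claw": 1, "xyz": [0, 0.03, 0.8], "delta_rot": [0, 0, 0]}
    - {"claw": 1, "xyz": [0, 0, 0.8], "delta_rot": [0, 0, 0]}
    - {"claw": 1, "xyz": [0, 0, 0.7], "delta_rot": [0, 0, 0]}
    - {"claw": 1, "xyz": [0, 0, 0], "delta_rot": [0, 0, 0]}
    - {"claw": 1, "xyz": [0, 0.3, 0], "delta_rot": [0, 0, 0]}
    - {"claw": 1, "xyz": [0, 0.3, 0], "delta_rot": [0, 0, 0]}
    - {"claw": 1, "xyz": [0, 0.2, 0], "delta_rot": [0, 0, 0]}
    - {"claw": 1, "xyz": [0, 0.2, 0], "delta_rot": [0, 0, 0]}
    - {"claw": 1, "xyz": [0, 0.2, 0], "delta_rot": [0, 0, 0]}

```text
time: 9.83
position: [0.5234, -0.1691, 0.1133]
eef_rot: [-3.139, -0.0, 0.825]
ft_force: [-16.5, 17.0, 18.4]
grip_width: 0.0917
finger_force: 14.5
```

Request:
apply_moves:
  moves:
    - {"claw": 1, "xyz": [0, -0.4, 0], "delta_rot": [0, 0, 0]}
    - {"claw": 1, "xyz": [0, -0.4, 0], "delta_rot": [0, 0, 0]}
    - {"claw": 1, "xyz": [0, 0, 0], "delta_rot": [0, 0, 0]}
    - {"claw": 1, "xyz": [0, 0, 0], "delta_rot": [0, 0, 0]}

```text
time: 10.17
position: [0.5067, -0.1541, 0.113]
eef_rot: [3.141, -0.0, 0.826]
ft_force: [0.0, -0.3, 0.1]
grip_width: 0.0918
finger_force: 0.0
```

```bash
cat >> h.py <<'E'
A=np.array([.4641,-.2679]);vx=np.array([.7371,-.6758]);vy=np.array([.6758,.7371])
def vf():
    o=bot.get_obs();d=o["position"][:2]-A;f=o["ft_force"]
    print("vice x %.4f y %.4f z %.4f"%(d@vx,d@vy-.056,o["position"][2]),"F",np.round([f[:2]@vx,f[:2]@vy,f[2]],1),np.round(o["eef_rot"],3))
E
python3 - <<'E'
from h import *
vf()
im=eyes.camera("side");cv2.imwrite("pics/s3.png",cv2.resize(im[150:280,200:370,::-1],(784,600),interpolation=cv2.INTER_CUBIC))
E
```

```text
vice x -0.0455 y 0.0566 z 0.1130 F [ 0.2 -0.2  0.1] [ 3.141 -0.     0.826]
```

View pics/s3.png

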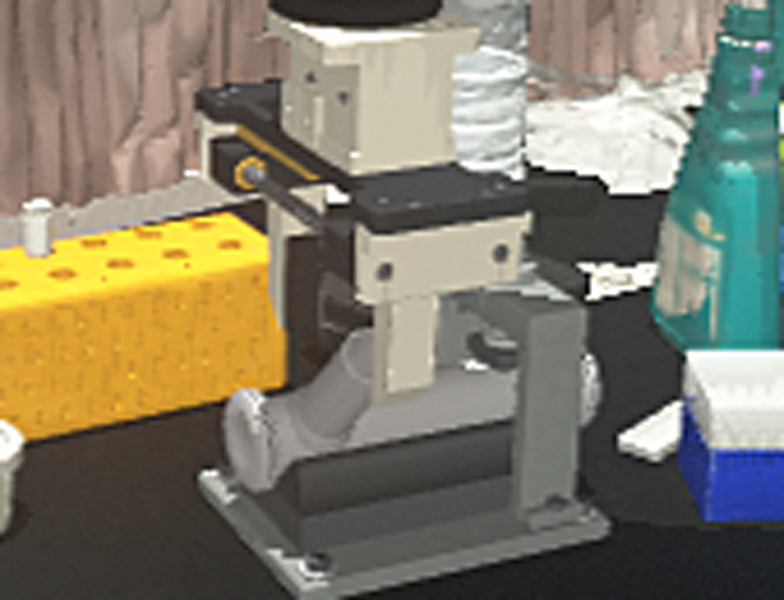

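The near finger stands just in front of the mouth with its tip level with the lower rim. I need to go about 20 mm deeper before pushing.

Request:
apply_moves:
  moves:
    - {"claw": 1, "xyz": [0, -0.05, 0.25], "delta_rot": [0, 0, 0]}
    - {"claw": 1, "xyz": [0, 0, 0.25], "delta_rot": [0, 0, 0]}
    - {"claw": 1, "xyz": [0, 0, 0.15], "delta_rot": [0, 0, 0]}
    - {"claw": 1, "xyz": [0, 0, 0], "delta_rot": [0, 0, 0]}
    - {"claw": 1, "xyz": [0, 0.2, 0], "delta_rot": [0, 0, 0]}
    - {"claw": 1, "xyz": [0, 0.2, 0], "delta_rot": [0, 0, 0]}
    - {"claw": 1, "xyz": [0, 0.15, 0], "delta_rot": [0, 0, 0]}
    - {"claw": 1, "xyz": [0, 0, 0], "delta_rot": [0, 0, 0]}

```text
time: 10.88
position: [0.5185, -0.1652, 0.0932]
eef_rot: [3.14, -0.001, 0.824]
ft_force: [0.4, 1.0, 0.3]
grip_width: 0.0916
finger_force: 0.0
```

```bash
python3 -c "
from h import *
vf()"
```

```text
vice x -0.0293 y 0.0564 z 0.0932 F [-0.4  1.   0.3] [ 3.14e+00 -1.00e-03  8.24e-01]
```

Request:
apply_moves:
  moves:
    - {"claw": 1, "xyz": [0, 0.15, 0], "delta_rot": [0, 0, 0]}
    - {"claw": 1, "xyz": [0, 0.15, 0], "delta_rot": [0, 0, 0]}
    - {"claw": 1, "xyz": [0, 0.1, 0], "delta_rot": [0, 0, 0]}
    - {"claw": 1, "xyz": [0, 0, 0], "delta_rot": [0, 0, 0]}

```text
time: 11.22
position: [0.5226, -0.1687, 0.0924]
eef_rot: [-3.133, 0.002, 0.827]
ft_force: [-13.4, 10.9, 10.7]
grip_width: 0.0918
finger_force: 7.8
```

```bash
python3 -c "
from h import *
vf()"
```

```text
vice x -0.0239 y 0.0567 z 0.0924 F [-17.3  -1.   10.7] [-3.133e+00  2.000e-03  8.270e-01]
```

The push jams: 17 N sideways and 11 N vertical add up to almost no moment about the run axis. I'll follow the rim's arc instead, up and across.

Request:
apply_moves:
  moves:
    - {"claw": 1, "xyz": [0, -0.12, 0], "delta_rot": [0, 0, 0]}
    - {"claw": 1, "xyz": [0, 0, 0], "delta_rot": [0, 0, 0]}
    - {"claw": 1, "xyz": [0, 0.14, -0.13], "delta_rot": [0, 0, 0]}
    - {"claw": 1, "xyz": [0, 0.12, -0.13], "delta_rot": [0, 0, 0]}
    - {"claw": 1, "xyz": [0, 0.12, -0.13], "delta_rot": [0, 0, 0]}
    - {"claw": 1, "xyz": [0, 0.12, -0.12], "delta_rot": [0, 0, 0]}
    - {"claw": 1, "xyz": [0, 0, 0], "delta_rot": [0, 0, 0]}

```text
time: 11.8
position: [0.5344, -0.1797, 0.109]
eef_rot: [-3.141, 0.0, 0.826]
ft_force: [-4.3, 3.7, 4.9]
grip_width: 0.0917
finger_force: 3.1
```

```bash
python3 -c "
from h import *
vf();r=spotter.find_in
eyes.camera('side');print(r('side','branch_mouth'),r('side','handle_bar'))"
```

```text
vice x -0.0078 y 0.0566 z 0.1090 F [-5.7 -0.2  4.9] [-3.141  0.     0.826]
[{'xy': [275.3, 238.4], 'conf': 0.85}] [{'xy': [316.9, 191.7], 'conf': 0.52}]
```

Request:
apply_moves:
  moves:
    - {"claw": 1, "xyz": [0, 0.16, -0.1], "delta_rot": [0, 0, 0]}
    - {"claw": 1, "xyz": [0, 0.16, -0.1], "delta_rot": [0, 0, 0]}
    - {"claw": 1, "xyz": [0, 0.16, -0.08], "delta_rot": [0, 0, 0]}
    - {"claw": 1, "xyz": [0, 0.16, -0.07], "delta_rot": [0, 0, 0]}
    - {"claw": 1, "xyz": [0, 0.16, -0.05], "delta_rot": [0, 0, 0]}
    - {"claw": 1, "xyz": [0, 0.16, -0.04], "delta_rot": [0, 0, 0]}
    - {"claw": 1, "xyz": [0, 0.16, -0.02], "delta_rot": [0, 0, 0]}
    - {"claw": 1, "xyz": [0, 0.13, 0], "delta_rot": [0, 0, 0]}
    - {"claw": 1, "xyz": [0, 0, 0], "delta_rot": [0, 0, 0]}
    - {"claw": 1, "xyz": [0, 0, 0], "delta_rot": [0, 0, 0]}

```text
time: 12.78
position: [0.5625, -0.2058, 0.1219]
eef_rot: [3.141, -0.0, 0.825]
ft_force: [-1.1, 0.4, 0.9]
grip_width: 0.0917
finger_force: 0.3
```

```bash
python3 -c "
from h import *
vf()"
```

```text
vice x 0.0306 y 0.0563 z 0.1219 F [-1.1 -0.4  0.9] [ 3.141 -0.     0.825]
```

Request:
apply_moves:
  moves:
    - {"claw": 1, "xyz": [0, -0.3, 0], "delta_rot": [0, 0, 0]}
    - {"claw": 1, "xyz": [0, -0.4, 0.2], "delta_rot": [0, 0, 0]}
    - {"claw": 0.8, "xyz": [0, -0.32, 0.25], "delta_rot": [0, 0, 0]}
    - {"claw": 0.6, "xyz": [0, 0, 0.1], "delta_rot": [0, 0, 0]}
    - {"claw": 0.5, "xyz": [0, 0, 0], "delta_rot": [0, 0, 0]}
    - {"claw": 0.45, "xyz": [0, 0, 0], "delta_rot": [0, 0, 0]}
    - {"claw": 0.4, "xyz": [0, 0, 0], "delta_rot": [0, 0, 0]}
    - {"claw": 0.4, "xyz": [0, 0, 0], "delta_rot": [0, 0, 0]}
    - {"claw": 0.4, "xyz": [0, 0, 0], "delta_rot": [0, 0, 0]}
  newtons: 8

```text
time: 13.53
position: [0.5399, -0.185, 0.1058]
eef_rot: [3.141, -0.0, 0.825]
ft_force: [0.5, 1.3, -0.1]
grip_width: 0.0497
finger_force: 0.0
```

```bash
python3 -c "
from h import *
vf()"
```

```text
vice x -0.0002 y 0.0563 z 0.1058 F [-0.5  1.2 -0.1] [ 3.141 -0.     0.825]
```

Request:
apply_moves:
  moves:
    - {"claw": 0.35, "xyz": [0, 0, 0], "delta_rot": [0, 0, 0]}
    - {"claw": 0.32, "xyz": [0, 0, 0], "delta_rot": [0, 0, 0]}
    - {"claw": 0.25, "xyz": [0, 0, 0], "delta_rot": [0, 0, 0]}
    - {"claw": 0.2, "xyz": [0, 0, 0], "delta_rot": [0, 0, 0]}
    - {"claw": 0.2, "xyz": [0, 0, 0], "delta_rot": [0, 0, 0]}
    - {"claw": 0.2, "xyz": [0, 0, 0], "delta_rot": [0, 0, 0]}
    - {"claw": 0.2, "xyz": [0, 0, 0], "delta_rot": [0, 0, 0]}
    - {"claw": 0.2, "xyz": [0, 0, 0], "delta_rot": [0, 0, 0]}
    - {"claw": 0.2, "xyz": [0, 0, 0], "delta_rot": [0, 0, 0]}

```text
time: 14.28
position: [0.5396, -0.1846, 0.1055]
eef_rot: [3.141, -0.0, 0.826]
ft_force: [1.6, -1.1, -2.3]
grip_width: 0.028
finger_force: 8.0
```

```bash
python3 -c "
from h import *
vf()"
```

```text
vice x -0.0006 y 0.0564 z 0.1055 F [ 1.9  0.3 -2.3] [ 3.141 -0.     0.826]
```

Request:
apply_moves:
  moves:
    - {"claw": 0.4, "xyz": [0, 0, 0], "delta_rot": [0, 0, 0]}
    - {"claw": 0.6, "xyz": [0, 0, 0], "delta_rot": [0, 0, 0]}
    - {"claw": 0.7, "xyz": [0, 0, 0], "delta_rot": [0, 0, 0]}
    - {"claw": 0.7, "xyz": [0, 0, -0.3], "delta_rot": [0, 0, 0]}
    - {"claw": 0.7, "xyz": [0, 0, -0.9], "delta_rot": [0, 0, 0]}
    - {"claw": 0.8, "xyz": [0, 0, -1], "delta_rot": [0, 0, 0]}
    - {"claw": 0.8, "xyz": [0, 0, -1], "delta_rot": [0, 0, 0]}
    - {"claw": 1, "xyz": [0, 0, -1], "delta_rot": [0, 0, 0]}
    - {"claw": 1, "xyz": [-0.9, 0, 0], "delta_rot": [0, 0, 0]}
    - {"claw": 1, "xyz": [-0.95, 0, 0], "delta_rot": [0, 0, 0]}
    - {"claw": 1, "xyz": [-0.95, 0, 0], "delta_rot": [0, 0, 0]}
    - {"claw": 1, "xyz": [-0.95, 0, 0], "delta_rot": [0, 0, 0]}

```text
time: 15.28
position: [0.4623, -0.2679, 0.2325]
eef_rot: [3.141, -0.0, 0.826]
ft_force: [0.1, -0.1, -0.0]
grip_width: 0.0917
finger_force: 0.0
```

Request:
apply_moves:
  moves:
    - {"claw": 1, "xyz": [0, 0, 0], "delta_rot": [0, 0, 0.8]}
    - {"claw": 1, "xyz": [0, 0, 0], "delta_rot": [0, 0, 0.8]}
    - {"claw": 1, "xyz": [0, 0, 0], "delta_rot": [0, 0, 0.9]}
    - {"claw": 1, "xyz": [0, 0, 0], "delta_rot": [0, 0, 0.8]}
    - {"claw": 1, "xyz": [0, 0, 0], "delta_rot": [0, 0, 0]}

```text
time: 15.7
position: [0.4632, -0.2672, 0.2323]
eef_rot: [3.141, -0.0, 0.476]
ft_force: [-0.2, 0.4, 1.0]
grip_width: 0.0919
finger_force: 0.0
```

```bash
python3 - <<'E'
from h import *
go([*A,.147])
im=eyes.camera("side");cv2.imwrite("pics/s4.png",cv2.resize(im[140:280,200:370,::-1],(728,600),interpolation=cv2.INTER_CUBIC))
for t in("branch_mouth","handle_bar"): print([(x["xy"],x["conf"]) for x in spotter.find_in("side",t)])
print(proj("side",[*(A+.111*vy),.148]),proj("side",[*A,.172]))
for s in(-.042,.042): print(proj("side",[A[0]+s*np.cos(.48),A[1]+s*np.sin(.48),.167]))
for s in(-.014,.014): print("mouth rim",proj("side",[*(A+.111*vy+s*vx),.148]),"base",proj("side",[*(A+.111*vy+s*vx),.09]))
E
```

```text
total units [0.02 0.03 2.84] pos [ 0.4632 -0.2672  0.2323] rpy [ 3.1411e+00 -3.0000e-04  4.7610e-01]
[([271.8, 235.4], 0.55)]
[([309.5, 190.4], 0.72)]
[266.48960156 204.72735744] [311.12185313 188.04016539]
[329.18305484 189.88811015]
[292.64249754 190.39149051]
mouth rim [269.28515658 206.85598483] base [268.79477965 231.59199439]
mouth rim [263.76126429 202.64991184] base [263.39881404 226.89230628]
```

View pics/s4.png

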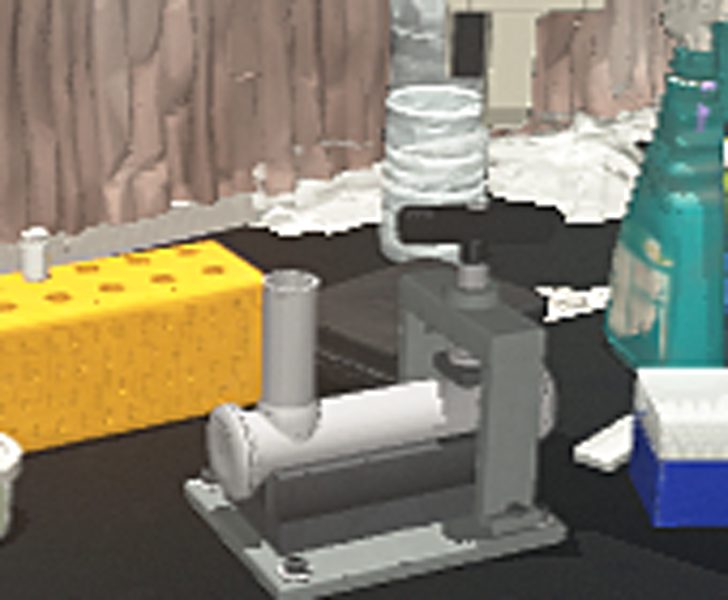

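The branch stands vertical, with the mouth at crop (291,280) straight above its root at (290,405). The bar spans crop (398–562, 225), as predicted. Now I'll retighten.

Request:
apply_moves:
  moves:
    - {"claw": 1, "xyz": [0.02, 0.03, 0.8], "delta_rot": [0, 0, 0]}
    - {"claw": 0.8, "xyz": [0, 0, 0.8], "delta_rot": [0, 0, 0]}
    - {"claw": 0.7, "xyz": [0, 0, 0.7], "delta_rot": [0, 0, 0]}
    - {"claw": 0.6, "xyz": [0, 0, 0.5], "delta_rot": [0, 0, 0]}
    - {"claw": 0.5, "xyz": [0, 0, 0], "delta_rot": [0, 0, 0]}
    - {"claw": 0.4, "xyz": [0, 0, 0], "delta_rot": [0, 0, 0]}
    - {"claw": 0.2, "xyz": [0, 0, 0], "delta_rot": [0, 0, 0]}
    - {"claw": 0, "xyz": [0, 0, 0], "delta_rot": [0, 0, 0]}
    - {"claw": 0, "xyz": [0, 0, 0], "delta_rot": [0, 0, 0]}
    - {"claw": 0, "xyz": [0, 0, 0], "delta_rot": [0, 0, 0]}
    - {"claw": 0, "xyz": [0, 0, 0], "delta_rot": [0, 0, 0]}
    - {"claw": 0, "xyz": [0, 0, 0], "delta_rot": [0, 0, 0]}
  newtons: 25

```text
time: 16.85
position: [0.4643, -0.2679, 0.1479]
eef_rot: [3.141, -0.0, 0.48]
ft_force: [0.3, -0.2, 0.7]
grip_width: 0.0231
finger_force: 0.0
```

Request:
apply_moves:
  moves:
    - {"claw": 0, "xyz": [0, 0, 0], "delta_rot": [0, 0, 0]}
    - {"claw": 0, "xyz": [0, 0, 0], "delta_rot": [0, 0, 0]}
    - {"claw": 0, "xyz": [0, 0, 0], "delta_rot": [0, 0, 0]}
    - {"claw": 0, "xyz": [0, 0, 0], "delta_rot": [0, 0, 0]}

```text
time: 17.18
position: [0.4642, -0.2679, 0.1477]
eef_rot: [3.141, -0.0, 0.48]
ft_force: [-0.7, -0.1, 1.9]
grip_width: 0.0157
finger_force: 25.0
```

```bash
python3 -c "
from h import *
vf();o=bot.get_obs();print(o['ft_torque'],o['finger_force'],o['grip_width'],o['position'])"
```

```text
vice x 0.0000 y -0.0559 z 0.1477 F [-0.4 -0.6  1.9] [ 3.141 -0.     0.48 ]
[-0.01824186  0.10538646  0.01559468] 25.00010311603546 0.015722029204631015 [ 0.46417762 -0.2678634   0.14765795]
```

Request:
apply_moves:
  moves:
    - {"claw": 0, "xyz": [0, 0, 0.007], "delta_rot": [0, 0, 0.9]}
    - {"claw": 0, "xyz": [0, 0, 0.007], "delta_rot": [0, 0, 0.9]}
    - {"claw": 0, "xyz": [0, 0, 0.007], "delta_rot": [0, 0, 0.9]}
    - {"claw": 0, "xyz": [0, 0, 0.007], "delta_rot": [0, 0, 0.9]}
    - {"claw": 0, "xyz": [0, 0, 0.007], "delta_rot": [0, 0, 0.9]}
    - {"claw": 0, "xyz": [0, 0, 0.007], "delta_rot": [0, 0, 0.9]}
    - {"claw": 0, "xyz": [0, 0, 0.007], "delta_rot": [0, 0, 0.9]}
    - {"claw": 0, "xyz": [0, 0, 0.007], "delta_rot": [0, 0, 0.9]}
    - {"claw": 0, "xyz": [0, 0, 0.007], "delta_rot": [0, 0, 0.9]}
    - {"claw": 0, "xyz": [0, 0, 0.007], "delta_rot": [0, 0, 0.9]}
    - {"claw": 0, "xyz": [0, 0, 0.007], "delta_rot": [0, 0, 0.9]}
    - {"claw": 0, "xyz": [0, 0, 0], "delta_rot": [0, 0, 0]}

```text
time: 18.18
position: [0.4642, -0.2678, 0.1457]
eef_rot: [3.141, -0.0, -0.562]
ft_force: [-2.4, 1.3, 5.9]
grip_width: 0.0159
finger_force: 25.0
```

```bash
python3 -c "
from h import *
vf();o=bot.get_obs();print(o['ft_torque'],o['finger_force'],o['grip_width'],o['position'],o['qpos'])"
```

```text
vice x -0.0000 y -0.0558 z 0.1457 F [-2.7 -0.7  5.9] [ 3.141 -0.    -0.562]
[0.12024187 0.43285759 0.0170113 ] 25.001580119132996 0.01588784465652043 [ 0.46419451 -0.26778313  0.14574444] [ 0.52686511  0.38320072 -0.13607773  1.8819496   0.06622788  0.88047051
 -1.77484661]
```

Request:
apply_moves:
  moves:
    - {"claw": 0, "xyz": [0, 0, 0.007], "delta_rot": [0, 0, 0.9]}
    - {"claw": 0, "xyz": [0, 0, 0.007], "delta_rot": [0, 0, 0.9]}
    - {"claw": 0, "xyz": [0, 0, 0.007], "delta_rot": [0, 0, 0.9]}
    - {"claw": 0, "xyz": [0, 0, 0.007], "delta_rot": [0, 0, 0.8]}
    - {"claw": 0, "xyz": [0, 0, 0.007], "delta_rot": [0, 0, 0.8]}
    - {"claw": 0, "xyz": [0, 0, 0], "delta_rot": [0, 0, 0]}
    - {"claw": 0, "xyz": [0, 0, 0], "delta_rot": [0, 0, 0]}

```text
time: 18.77
position: [0.4642, -0.2678, 0.1449]
eef_rot: [-3.142, -0.0, -1.007]
ft_force: [-3.7, 1.6, 9.2]
grip_width: 0.0156
finger_force: 25.0
```

```bash
python3 -c "
from h import *
vf();o=bot.get_obs();print(o['ft_torque'],o['finger_force'],o['grip_width'],o['position'],o['qpos'])"
```

```text
vice x 0.0000 y -0.0558 z 0.1449 F [-3.8 -1.3  9.2] [-3.142 -0.    -1.007]
[ 0.37242729  0.62655897 -0.10248721] 25.006409883499146 0.01557980466874968 [ 0.46422042 -0.26777747  0.14492614] [ 0.44801134  0.37873053 -0.03237777  1.88964854  0.01587833  0.87303498
 -2.17055623]
```

Request:
apply_moves:
  moves:
    - {"claw": 0.2, "xyz": [0, 0, 0], "delta_rot": [0, 0, 0]}
    - {"claw": 0.5, "xyz": [0, 0, 0], "delta_rot": [0, 0, 0]}
    - {"claw": 0.7, "xyz": [0, 0, 0], "delta_rot": [0, 0, 0]}
    - {"claw": 0.7, "xyz": [0, 0, 0], "delta_rot": [0, 0, 0]}
    - {"claw": 0.7, "xyz": [0, 0, -0.5], "delta_rot": [0, 0, 0]}
    - {"claw": 0.7, "xyz": [0, 0, -1], "delta_rot": [0, 0, 0]}
    - {"claw": 0.7, "xyz": [0, 0, -1], "delta_rot": [0, 0, 0]}
    - {"claw": 0.7, "xyz": [0, 0, -1], "delta_rot": [0, 0, 0]}
    - {"claw": 0.7, "xyz": [0, 0, -1], "delta_rot": [0, 0, 0]}
    - {"claw": 0.7, "xyz": [0, 0, 0], "delta_rot": [0, 0, 0]}
    - {"claw": 0.7, "xyz": [0, 0, 0], "delta_rot": [0, 0, 0]}

```text
time: 19.68
position: [0.465, -0.2682, 0.2808]
eef_rot: [-3.14, -0.003, -1.007]
ft_force: [-0.1, 0.6, -0.3]
grip_width: 0.0639
finger_force: 0.0
```

```bash
python3 - <<'E'
from h import *
vf()
im=eyes.camera("side");cv2.imwrite("pics/s5.png",cv2.resize(im[140:280,200:370,::-1],(728,600),interpolation=cv2.INTER_CUBIC))
for s in(-.042,.042): print(proj("side",[A[0]+s*np.cos(1.007),A[1]-s*np.sin(1.007),.165]))
E
```

```text
vice x 0.0009 y -0.0556 z 0.2808 F [-0.5  0.3 -0.3] [-3.140e+00 -3.000e-03 -1.007e+00]
[316.13812927 197.18529377]
[306.16430296 185.22667159]
```

View pics/s5.png

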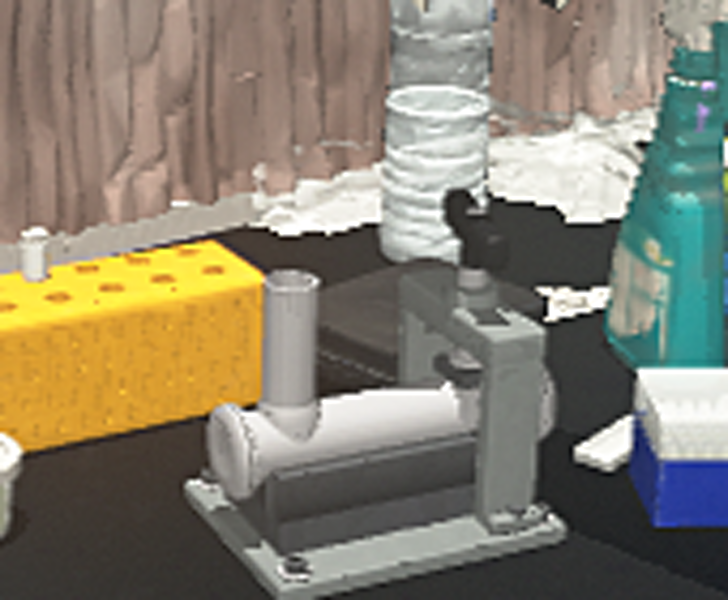

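The branch is still vertical, with the mouth at crop (291,280). The handle is turned as planned at crop (478,235), the pad sits on the run, and the gripper is clear.

```bash
python3 -c "
from workcell import bot
print(bot.hand_in())"
```

```text
the job is handed in; nothing more can be done
None
```

The job is handed in: I eased the clamp 1.22 rad, swung the branch upright (gripper and camera agree), and tightened the clamp about 0.27 rad past where it started, which I work out as firm from the angles turned rather than from a force reading.

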